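# Take the worn register out of a meter

### The arm

A 7-joint arm with a two-finger parallel gripper is mounted at the origin on the work surface. World frame = base frame: x ahead of the robot, y to its left, z up, the work surface at z = 0. Lengths are in mm, angles in rad, forces in N, time in s.
With the tool pointing down it reaches from about 425 to 1025 mm from the base axis. Payload 9.4 kg.
Tool frame: the origin (TCP) lies at the centre of the arm's flange, where the gripper is bolted on; the fingertips stand 173 mm ahead of it and the grasp point (between the pads) lies 155 mm ahead of it (tips_ahead is the distance from the TCP to the fingertips, in mm); z points along the fingers, y is the direction in which the jaws open and shut (so a half turn about z gives the same grasp; the last joint's range is limited). The gripper opens to 85 mm and grips with 20 to 120 N. Pads are 22 mm wide; open, the fingers measure 114 mm over their backs; the gripper's body (76 mm by 85 mm) begins 54 mm behind the grasp point. The pads swing forward as they close: fully open they stand 13 mm farther back than shut.
Start: joints at [-1.42, 0.599, -0.003, 1.599, 0.002, 0.943, -0.08], TCP at [163.727, 706.271, 404.675] pointing down, gripper open.
Joint ranges: [-2.57, 2.57], [-0.35, 1.97], [-1.29, 1.29], [0.11, 2.56], [-1.05, 4.19], [0.11, 1.86], [-2.63, 2.63]. Speed limits (rad/s): [2.22, 2.22, 3.01, 3.01, 3.14, 3.14, 3.14].

### API

Orientations are given as a unit quaternion [w, x, y, z].
In Python, from bench import move_ptp, line_to, move_joints, let_go, clamp, wait, ik, get_obs, get_image, camera_model, IKError, job_done, tips_ahead gives the robot as it stands. Calls block until the motion is done:
- move_ptp(position, orientation): joint-space move of the TCP to a pose.
- line_to(position, rot=None, rate=150, max_force=None): straight line of the TCP; rot=None keeps the orientation; rate is the mean speed in mm/s. With max_force (N) it stops when the force on the tool has changed by that much, and returns True; else False.
- move_joints(angles): joint-space move.
- let_go() and clamp(): open the fingers fully, or close them until they stop; the grip force is fixed at half the most.
- wait(seconds).
- ik(position, orientation): joint angles nearest the present ones, or None.
- get_obs(): the state.
- get_image(name): name is "side" or "top"; returns (picture, depth): 384x512x3 uint8, red, green, blue; 384x512 float32, mm along the optical axis (not along the pixel's ray), 0 where there is no reading.
- camera_model(name): a dict with "intrinsics" (3x3 intrinsics, pixels), "distortion" ([k1, k2, p1, p2, k3] as OpenCV has them; the pictures are not rectified), "T" (4x4, takes a point from camera to world coordinates). Camera axes: x right, y up, looking along -z (the intrinsics and any distortion apply to the point x, -y, -z); pixel columns grow to the right and rows downward; lengths in mm; the calibration is good to about 2 mm. A picture is of the moment at which its call begins. camera_model takes no time and is no camera call.
A pose or a line that the arm cannot do raises IKError and nothing moves.
- job_done(): hands the job in, once; it reports no verdict.
The state is a dict: "clock": time; "q": joint angles; "dq": joint speeds; "effort": joint torques, N m; "tcp_pos": TCP position; "ee_rot": TCP orientation; "contact_force": force on the tool from outside, world axes, zero at the start; "moment": the same for the moment, N m; "grip_width": finger opening in mm.
Only numpy, scipy, OpenCV 4.12 (cv2) and the standard library are available. Lean on these libraries where they do the work, as an engineer would, in place of code of your own. Each camera call takes 0.05 s, during which the arm holds its last target.

### The job

Take the worn counter register (black block with white number drums) out of the meter base and leave it upright in the green bin. The orange and blue coils hem it in: first set both upright on the black rubber mat, then move the register, and only then put each coil back upright, centred and lengthwise on the seat plate of its own colour in the base. Set the parts down rather than dropping them, and leave the screwdriver and the terminal block alone.

Things in the scene. Friction and masses are not known exactly. Their poses are not given: they have to be found in the camera images.
- orange_coil: Loose coil, orange winding, 44 mm in x, 86 in y, 90 tall, 0.3-0.55 kg. Origin: centre of underside, z up. Black end flanges (6 mm thick, 52 tall) at y = +-40 mm, round orange winding along y between. A central steel core block, 24 mm in x, 40 in y, rises to 90 mm, orange tag on top: grip it above 52 mm. Starts on the seat of its colour, within a few mm; same after a half turn.
- blue_coil: Loose coil, blue winding, 44 mm in x, 86 in y, 90 tall, 0.3-0.55 kg. Origin: centre of underside, z up. Black end flanges (6 mm thick, 52 tall) at y = +-40 mm, round blue winding along y between. A central steel core block, 24 mm in x, 40 in y, rises to 90 mm, blue tag on top: grip it above 52 mm. Starts on the seat of its colour, within a few mm; same after a half turn.
- register: Loose counter register: black block 40 mm in x, 90 in y, 50 tall, five white drums and one red along y on top, steel strip at each end; 0.14-0.28 kg. Origin: centre of underside, z up. Its x faces are flat up to 44 mm: grip across x. Stands on the base's floor between the coils, about 10 mm from each: no room for fingers until they are gone.
- orange_seat: Fixed flat orange plate on the floor of the meter base, 46 mm in x, 116 in y, 3 thick; its ends show beyond the orange coil at the start. Origin: centre of underside, 5 mm above the bench; z up. The coil belongs centred on it, long side (y) along the plate's y, either way round, its underside 3 mm above this origin.
- blue_seat: Fixed flat blue plate on the floor of the meter base, 46 mm in x, 116 in y, 3 thick; its ends show beyond the blue coil at the start. Origin: centre of underside, 5 mm above the bench; z up. The coil belongs centred on it, long side (y) along the plate's y, either way round, its underside 3 mm above this origin.
- base: Fixed grey open meter base, 190 mm in x, 130 mm in y, walls 5 mm thick and 30 mm high, floor 5 mm thick, with small screw ears at the x ends. Origin: centre of its underside on the bench, z up. Along its x axis stand one coil (x = -52 mm), the register (x = 0), the other coil (x = +52 mm); which coil is where changes.
- mat: Fixed black rubber mat, 200 mm in x, 160 mm in y, 3 mm thick: the side area for both coils, which fit next to each other along x. Origin: centre of its underside on the bench, z up.
- bin: Fixed green open bin, 160 mm in x, 130 mm in y, 35 mm high, walls and floor 5 mm thick. Origin: centre of its underside on the bench, z up. The register fits flat in it with its y along the bin's y.
- screwdriver: Bystander: red-handled screwdriver, 200 mm long, lying loose on the far side of the bench. Origin at its underside. Leave it alone.
- terminals: Bystander: loose black terminal block, 45 x 130 x 22 mm, with brass screws, on the far side of the bench. Origin: centre of its underside. Leave it alone.
Things that resemble listed ones, but are neither listed nor needed, are in the scene too. What is shaped like the register but pink is not meant.

How it is judged (in metres and radians):
On the way, in this order (a step that is already met when the one before it is completed fails the run):
1. both coils stand released on the rubber mat while the register is still in its place (x of orange_coil in the frame of mat between -0.09 and 0.09 m and y of orange_coil in the frame of mat between -0.07 and 0.07 m and z of each of orange_coil, blue_coil in the frame of mat below 0.01 m and angle between each of orange_coil, blue_coil's own z axis and vertical below 0.15 rad and contact force between the fingers and orange_coil below 0.1 N and linear speed of each of orange_coil, blue_coil below 0.03 m/s and x of blue_coil in the frame of mat between -0.09 and 0.09 m and y of blue_coil in the frame of mat between -0.07 and 0.07 m and contact force between the fingers and blue_coil below 0.1 N and distance of register from where it was at the start of the episode below 0.015 m), for 0.2 s.
2. the register stands released in the green bin while both coils are still on the mat (x of register in the frame of bin between -0.06 and 0.06 m and y of register in the frame of bin between -0.045 and 0.045 m and z of register in the frame of bin below 0.012 m and angle between each of register, orange_coil, blue_coil's own z axis and vertical below 0.15 rad and contact force between the fingers and register below 0.1 N and linear speed of each of register, orange_coil, blue_coil below 0.03 m/s and x of orange_coil in the frame of mat between -0.09 and 0.09 m and y of orange_coil in the frame of mat between -0.07 and 0.07 m and z of each of orange_coil, blue_coil in the frame of mat below 0.01 m and contact force between the fingers and orange_coil below 0.1 N and x of blue_coil in the frame of mat between -0.09 and 0.09 m and y of blue_coil in the frame of mat between -0.07 and 0.07 m and contact force between the fingers and blue_coil below 0.1 N), for 0.2 s.
At the end, for the whole second after the job is handed in: The register stands upright (within 0.15 rad) on the floor of the green bin; each coil stands on the seat plate of its own colour, centred within 12 mm, upright within 0.1 rad, lengthwise within 0.2 rad either way round; all released and at rest (x of register in the frame of bin between -0.06 and 0.06 m and y of register in the frame of bin between -0.045 and 0.045 m and z of register in the frame of bin below 0.012 m and angle between register's own z axis and vertical below 0.15 rad and contact force between the fingers and register below 0.1 N and linear speed of each of register, orange_coil, blue_coil below 0.03 m/s and horizontal distance between orange_coil and orange_seat below 0.012 m and z of orange_coil in the frame of orange_seat below 0.008 m and angle between each of orange_coil, blue_coil's own z axis and vertical below 0.1 rad and angle between the y axis of orange_coil and the y axis of orange_seat, either way round below 0.2 rad and contact force between the fingers and orange_coil below 0.1 N and horizontal distance between blue_coil and blue_seat below 0.012 m and z of blue_coil in the frame of blue_seat below 0.008 m and angle between the y axis of blue_coil and the y axis of blue_seat, either way round below 0.2 rad and contact force between the fingers and blue_coil below 0.1 N); the robot touches nothing.
It fails at once if the screwdriver moved more than 20 mm (distance of screwdriver from where it was at the start of the episode above 0.02 m).
It fails at once if the terminals moved more than 20 mm (distance of terminals from where it was at the start of the episode above 0.02 m).
It fails at once if the orange coil dropped (falling freely faster than 0.7 m/s) (linear speed of orange_coil above 0.7 m/s and contact force between the fingers and orange_coil below 0.1 N).
It fails at once if the blue coil dropped (falling freely faster than 0.7 m/s) (linear speed of blue_coil above 0.7 m/s and contact force between the fingers and blue_coil below 0.1 N).
It fails at once if the register dropped (falling freely faster than 0.7 m/s) (linear speed of register above 0.7 m/s and contact force between the fingers and register below 0.1 N).
It also fails if it takes over 125 s, if anything falls off the work surface, if the arm or the gripper's body presses on something with over 40 N, if the wrist force passes 120 N, or if a joint passes its speed limit or range.

## Working session

There is one attempt and no reset: what is moved stays moved. The work goes in short steps, each a Python script; the robot and the scene stay as the last script left them, time stands still between calls to the robot, and variables do not carry over. Pictures are saved under pics/ and viewed, and the job is handed in when it is done.

```bash
mkdir -p pics; ls
python3 - <<'E'
from bench import *
import cv2,numpy as np
o=get_obs();print(o)
for n in("top","side"):
    im,d=get_image(n);cv2.imwrite(f"pics/{n}0.png",im[:,:,::-1]);np.save(f"pics/{n}0_d.npy",d)
    c=camera_model(n);print(n,c)
E
```

```text
pics
{'clock': 0.0, 'q': array([-1.41971224,  0.60015333, -0.00253032,  1.60009687,  0.00179682,
        0.94292126, -0.07978987]), 'dq': array([-8.42620331e-05, -6.13159146e-04,  2.62962566e-04, -2.53262058e-04,
        4.24215066e-04, -4.39142804e-04,  2.55074844e-03]), 'effort': array([-1.25404109e-03, -7.76446080e+01,  1.56364281e+00, -2.58012182e+01,
        1.21840698e-02,  8.75734608e-03, -3.45287788e-05]), 'tcp_pos': array([163.67378264, 706.08939528, 403.80834488]), 'ee_rot': array([-1.51556892e-05,  1.13618101e-01,  9.93524185e-01, -7.88227547e-04]), 'contact_force': array([ 0.34576488, -0.03589284,  0.31800785]), 'moment': array([ 0.07578308,  0.00940624, -0.00725064]), 'grip_width': 85.42825327218361}
top {'intrinsics': array([[475.30993951,   0.        , 261.77478125],
       [  0.        , 475.30993951, 186.80842662],
       [  0.        ,   0.        ,   1.        ]]), 'distortion': array([0.01773028, 0.        , 0.        , 0.        , 0.        ]), 'T': array([[ 2.08520392e-02,  9.83615739e-01, -1.79067780e-01,
         3.66984441e+02],
       [-9.99779696e-01,  2.09444223e-02, -1.37479811e-03,
         6.47524783e+01],
       [ 2.39819814e-03,  1.79056998e-01,  9.83835779e-01,
         1.11742850e+03],
       [ 0.00000000e+00,  0.00000000e+00,  0.00000000e+00,
         1.00000000e+00]])}
side {'intrinsics': array([[410.12734247,   0.        , 257.55585284],
       [  0.        , 410.12734247, 196.36251751],
       [  0.        ,   0.        ,   1.        ]]), 'distortion': array([0.03471456, 0.        , 0.        , 0.        , 0.        ]), 'T': array([[-9.62852527e-01,  1.67376131e-01, -2.11896773e-01,
         3.70359703e+02],
       [-2.69875615e-01, -5.70143621e-01,  7.75953223e-01,
         8.16013380e+02],
       [ 9.06445537e-03,  8.04314293e-01,  5.94134962e-01,
         6.08148809e+02],
       [ 0.00000000e+00,  0.00000000e+00,  0.00000000e+00,
         1.00000000e+00]])}
```

View pics/top0.png

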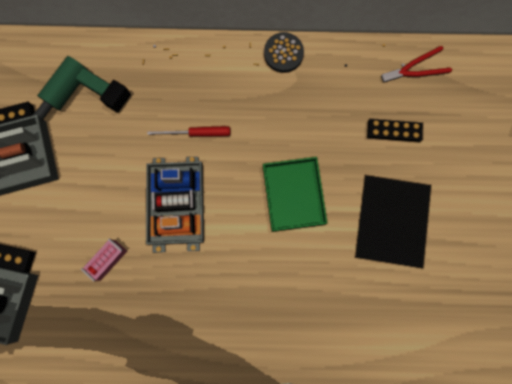

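View pics/side0.png

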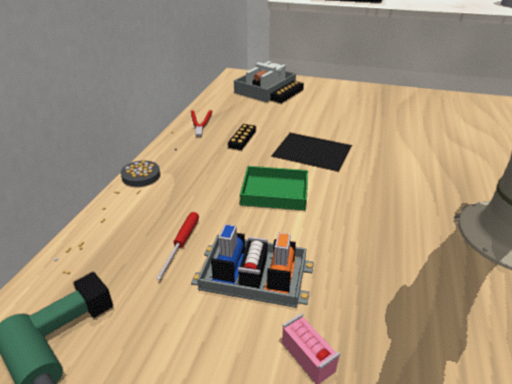

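```bash
cat > h.py <<'E'
from bench import *
import cv2,numpy as np
def ray(n,uv):
    c=camera_model(n);p=cv2.undistortPoints(np.array(uv,float).reshape(-1,1,2),c["intrinsics"],np.array(c["distortion"])).reshape(-1,2)
    d=np.c_[p[:,0],-p[:,1],-np.ones(len(p))]
    return c["T"][:3,3],d@c["T"][:3,:3].T
def onplane(n,uv,z):
    o,d=ray(n,uv);return o+d*((z-o[2])/d[:,2])[:,None]
def bydepth(n,uv,dep):
    o,d=ray(n,uv);return o+d*np.asarray(dep)[:,None]
def cloud(n,dep):
    v,u=np.mgrid[:384,:512];return bydepth(n,np.c_[u.ravel(),v.ravel()],dep.ravel()).reshape(384,512,3)
def snap(n,tag):
    im,d=get_image(n);cv2.imwrite(f"pics/{n}_{tag}.png",im[:,:,::-1]);return im,d
def crop(im,u0,u1,v0,v1,k,f):
    cv2.imwrite(f,cv2.resize(im[v0:v1,u0:u1,::-1],None,fx=k,fy=k,interpolation=cv2.INTER_CUBIC))
E
python3 - <<'E'
import cv2,numpy as np
a=cv2.imread("pics/top0.png")[145:260,125:225];b=cv2.imread("pics/side0.png")[215:310,180:320]
a=cv2.resize(a,None,fx=4,fy=4,interpolation=cv2.INTER_CUBIC);b=cv2.resize(b,None,fx=2.8,fy=2.8,interpolation=cv2.INTER_CUBIC)
o=np.zeros((460,795,3),np.uint8);o[:a.shape[0],:400]=a;o[:b.shape[0],402:402+b.shape[1]]=b[:,:393];cv2.imwrite("pics/crop0.png",o)
import h
for n in("top",):
    d=np.load("pics/top0_d.npy");im=cv2.imread("pics/top0.png");hsv=cv2.cvtColor(im,cv2.COLOR_BGR2HSV);P=h.cloud(n,d)
    H,S,V=hsv[...,0].astype(int),hsv[...,1],hsv[...,2]
    box=np.zeros(H.shape,bool);box[145:260,140:212]=1
    for nm,m in (("blue",(abs(H-113)<14)&(S>100)&box),("orange",(abs(H-11)<7)&(S>170)&box)):
        q=P[m];print(nm,m.sum(),np.percentile(q[:,2],[1,10,50,90,99]).round())
        t=q[q[:,2]>88];print(" tag",len(t),t.mean(0),cv2.minAreaRect(t[:,:2].astype(np.float32)))
    g=(abs(H-62)<14)&(S>100);k=g.copy();k[:,:255]=0;k[:,335:]=0;k[:150]=0;k[240:]=0
    q=P[k];print("bin z",np.percentile(q[:,2],[1,50,99]));
    uv=np.argwhere(k)[:,::-1];pp=h.onplane(n,uv,35);print(cv2.minAreaRect(pp[:,:2].astype(np.float32)))
    k=(V<50);k[:,:345]=0;k[:168]=0;k[280:]=0;k[:,440:]=0
    uv=np.argwhere(k)[:,::-1];pp=h.onplane(n,uv,3);print("mat",k.sum(),cv2.minAreaRect(pp[:,:2].astype(np.float32)),P[k][:,2].mean())
    # bench bias
    print("bench z",P[300:320,350:450,2].mean(),P[270:290,180:240,2].mean())
    # base: z in 15..40 and in box
    k=(P[...,2]>18)&(P[...,2]<42)&box;k=k&(S<90)
    q=P[k];print("base rim",k.sum(),cv2.minAreaRect(q[:,:2].astype(np.float32)))
    k=(P[...,2]>25)&box;q=h.onplane(n,np.argwhere(k)[:,::-1],30)
E
```

```text
blue 844 [  3.   6.  45.  97. 102.]
 tag 106 [570.17190276 261.3838777  136.63932617] ((482.279541015625, 167.1159210205078), (307.1166687011719, 27.645906448364258), 46.74367141723633)
orange 573 [  3.   7.  46.  96. 101.]
 tag 74 [471.18355809 261.5179202  111.71009888] ((427.28375244140625, 167.98284912109375), (238.1831512451172, 20.948854446411133), 64.73617553710938)
bin z [-0.04016571  5.23089453 37.72929987]
((550.4737548828125, -8.773963928222656), (157.84356689453125, 127.44255065917969), 8.758405685424805)
mat 5445 ((496.16339111328125, -244.15805053710938), (155.11070251464844, 194.8350067138672), 82.39781951904297) 7.471744766268176
bench z 0.5258115445077247 -0.5158149139022312
base rim 793 ((526.501220703125, 269.2613830566406), (190.15069580078125, 129.045166015625), 3.5216052532196045)
```

View pics/crop0.png

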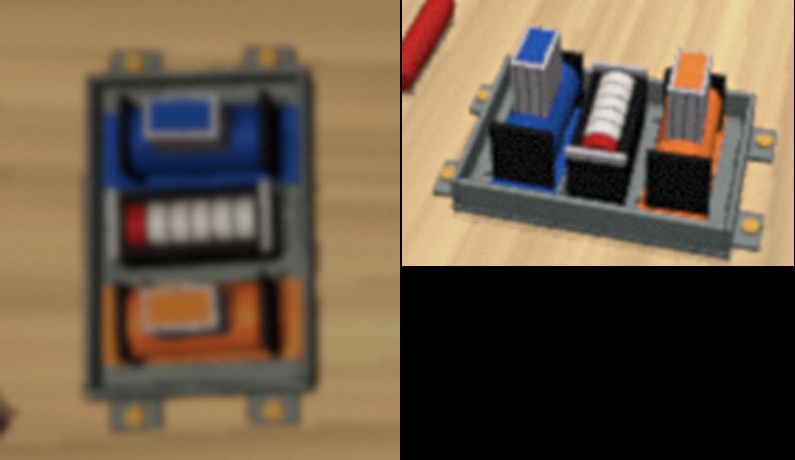

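```bash
cat > det.py <<'E'
import cv2,numpy as np,h
def hsv(bgr): 
    a=cv2.cvtColor(bgr,cv2.COLOR_BGR2HSV).astype(int);return a[...,0],a[...,1],a[...,2]
def colmask(bgr,c):
    H,S,V=hsv(bgr)
    return ((abs(H-113)<14)&(S>100)&(V>60)) if c=="blue" else ((abs(H-11)<8)&(S>165)&(V>90))
def rect(p):
    (c,(w,l),a)=cv2.minAreaRect(p[:,:2].astype(np.float32))
    if w<l: w,l,a=l,w,a+90
    a=(a+90)%180-90
    return np.round(c,1),round(w,1),round(l,1),round(a,2)   # a: direction of long side, deg
E
python3 - <<'E'
import cv2,numpy as np,h,det
im=cv2.imread("pics/top0.png");d=np.load("pics/top0_d.npy");P=h.cloud("top",d);z=P[...,2]
box=np.zeros(d.shape,bool);box[145:260,140:212]=1
for c in("blue","orange"):
    m=det.colmask(im,c)&box
    t=m&(z>90)&(z<106)
    uv=np.argwhere(t)[:,::-1];p=h.onplane("top",uv,98);print(c,"tag",det.rect(p),p.mean(0)[:2],z[t].mean())
    t=m&(z>-4)&(z<16)
    uv=np.argwhere(t)[:,::-1];p=h.onplane("top",uv,8);print(c,"seat",det.rect(p),p.mean(0)[:2])
    n,l,st,ce=cv2.connectedComponentsWithStats(t.astype(np.uint8))
    for i in range(1,n):
        if st[i,4]>15: print("  ",st[i],h.onplane("top",[ce[i]],8)[0][:2])
# coil tops in whole raised region (steel+tag)
for nm,(v0,v1) in dict(blue=(160,195),orange=(208,240)).items():
    t=np.zeros_like(box);t[v0:v1,140:212]=1;t&=(z>90)&(z<106)
    p=P[t];print(nm,"top by depth",t.sum(),det.rect(p),p.mean(0))
    t2=h.onplane("top",np.argwhere(t)[:,::-1],98);print(det.rect(t2))
# register: white drums+red
H,S,V=det.hsv(im);t=np.zeros_like(box);t[188:214,150:205]=1;t&=(z>30)&(z<70)
p=P[t];print("reg",det.rect(p),p.mean(0),np.percentile(p[:,2],[5,50,95]))
# side view
im=cv2.imread("pics/side0.png");d=np.load("pics/side0_d.npy");P=h.cloud("side",d);z=P[...,2]
for c in("blue","orange"):
    m=det.colmask(im,c);m[:215]=0;m[310:]=0;m[:,:190]=0;m[:,320:]=0
    t=m&(z>90)&(z<106);uv=np.argwhere(t)[:,::-1];p=h.onplane("side",uv,98);print("side",c,det.rect(p),p.mean(0)[:2],z[t].mean())
E
```

```text
blue tag (array([577.8, 268.7]), 28.8, 15.7, -88.76) [578.17598461 269.12959334] 98.17700543003784
blue seat (array([576.9, 273.9]), 116.5, 44.6, -87.46) [569.07920388 276.52394749]
   [150 173   9  19  90] [571.64534283 326.43526953]
   [195 172   5  19  74] [578.68110789 220.36845612]
   [161 188  30   4  92] [558.79235905 272.86672429]
orange tag (array([472.6, 262.9]), 28.1, 10.8, -88.82) [472.52212812 263.90401847] 97.93936358926729
orange seat (array([541.8, 270.8]), 178.9, 112.2, 3.21) [470.39269161 254.86528076]
   [195 215   5  19  85] [477.60147699 215.59381315]
   [151 217   3  19  46] [468.7348167  320.67460801]
   [161 232  31   3  44] [454.52450936 260.5423739 ]
blue top by depth 208 (array([578.3, 268.7]), 39.1, 25.6, -87.19) [577.70045211 268.27166189  97.67077551]
(array([577.9, 267.6]), 40.0, 24.6, -88.76)
orange top by depth 215 (array([472.9, 263.6]), 40.6, 24.4, -88.29) [472.8271403  263.91814789  97.63215818]
(array([472.6, 262.9]), 41.4, 23.7, -88.81)
reg (array([526.2, 260. ]), 108.5, 61.8, -87.54) [526.41175246 267.12789451  49.41674116] [35.29797772 50.10115621 55.94694092]
side blue (array([577.5, 270.7]), 32.2, 16.5, -87.41) [577.54428892 270.58314521] 97.39301148141737
side orange (array([472.4, 265.8]), 29.1, 14.6, -84.01) [472.18963381 266.01290074] 97.79905919723345
```

```bash
cat >> h.py <<'E'
def quat(phi):
    t=np.radians((phi+90)/2);return [0,float(np.cos(t)),float(np.sin(t)),0]
def st(tag=""):
    o=get_obs();print(tag,"t=%.1f"%o["clock"],o["tcp_pos"].round(1),"w=%.1f"%o["grip_width"],"F",o["contact_force"].round(1),"q7 %.2f"%o["q"][6]);return o
E
python3 - <<'E'
from h import *
print(tips_ahead)
for n,p,ph in (("or",(472.6,264.5),3.4),("bl",(578,269.5),3.4),("mat",(496,-244),-7.6),("mat2",(545,-250),-7.6),("bin",(550,-9),8.8)):
    for f in(0,180):
        print(n,f,[np.round(ik([*p,z],quat(ph+f)),2) if ik([*p,z],quat(ph+f)) is not None else None for z in(237,400)])
E
```

```text
173.4
or 0 [array([-0.74,  0.65,  0.19,  2.16, -0.32,  0.36, -0.23]), array([-0.88,  0.4 ,  0.37,  2.04, -0.21,  0.73, -0.32])]
or 180 [array([-0.33,  0.66, -0.42,  2.13,  0.6 ,  0.46,  1.99]), array([-0.27,  0.42, -0.48,  2.  ,  0.27,  0.78,  2.3 ])]
bl 0 [array([-0.66,  0.72,  0.21,  1.94, -0.29,  0.52, -0.19]), array([-0.77,  0.52,  0.37,  1.83, -0.25,  0.84, -0.22])]
bl 180 [array([-0.22,  0.75, -0.47,  1.91,  0.55,  0.62,  2.16]), array([-0.21,  0.54, -0.48,  1.79,  0.31,  0.89,  2.38])]
mat 0 [array([ 0.36,  0.64, -0.  ,  2.12,  0.  ,  0.38,  0.22]), array([-0.15,  0.49,  0.74,  2.03, -0.46,  0.79,  0.72])]
mat 180 [array([ 0.81,  0.73, -0.68,  2.09,  0.83,  0.6 ,  2.55]), array([-0.34,  0.64,  1.12,  2.04, -0.73,  0.93, -2.1 ])]
mat2 0 [array([ 0.27,  0.68,  0.11,  2.02, -0.15,  0.45,  0.35]), array([-0.22,  0.59,  0.86,  1.93, -0.58,  0.89,  0.81])]
mat2 180 [array([-0.12,  0.81,  0.73,  2.05, -0.92,  0.65, -2.03]), array([-0.33,  0.7 ,  1.12,  1.94, -0.76,  1.  , -2.13])]
bin 0 [array([-0.18,  0.65,  0.13,  2.14, -0.22,  0.37,  0.29]), array([-0.39,  0.42,  0.43,  2.03, -0.25,  0.74,  0.34])]
bin 180 [array([ 0.25,  0.68, -0.49,  2.11,  0.66,  0.5 ,  2.55]), array([-0.78,  0.64,  1.12,  2.05, -0.73,  0.93, -2.25])]
```

Run:
```python
from h import *
q=quat(2)
move_ptp([472.6,264.5,300],q);st("above")
print(line_to([472.6,264.5,238],rate=80,max_force=15));st("down")
snap("side","g1")
clamp();st("clamped")
line_to([472.6,264.5,250],rate=40);st("lift a")
im,d=snap("side","g2");crop(im,180,340,180,320,4,"pics/g2c.png")
```

```text
above t=2.1 [472.4 265.8 300. ] w=85.4 F [-0.6 -0.3 -0.1] q7 -0.28
False
down t=3.0 [472.7 264.5 238.3] w=85.8 F [0.3 0.1 0.3] q7 -0.24
clamped t=3.6 [472.6 264.5 238.3] w=23.7 F [-1.1 -0.6  5.8] q7 -0.24
lift a t=4.1 [472.6 264.5 250.2] w=23.4 F [-0.5 -0.2 -3.3] q7 -0.25
```

View pics/g2c.png

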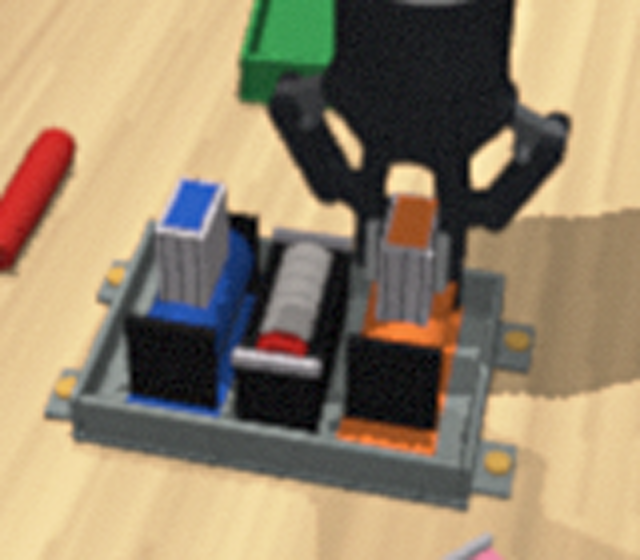

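Run:
```python
from h import *
line_to([472.6,264.5,350],rate=150)
p=[448.6,-237.9];q=quat(-7.6)
move_ptp([*p,330],q);st("over mat")
line_to([*p,242],rate=120)
print(line_to([*p,230],rate=25,max_force=6));st("down")
let_go();st("open")
line_to([*p,310],rate=150)
q=quat(2);c=[578,269.5]
move_ptp([*c,310],q)
im,d=snap("top","b0")
st()
```

```text
over mat t=6.8 [ 449.2 -236.9  329.9] w=23.4 F [ 0.5 -0.2 -2.7] q7 0.52
True
down t=8.1 [ 448.8 -237.7  232.8] w=23.5 F [ 0.  -0.1  2.8] q7 0.59
open t=8.7 [ 448.5 -237.6  232.5] w=85.6 F [ 0.3  0.2 -0. ] q7 0.59
 t=11.3 [578.5 267.8 310.2] w=85.6 F [ 0.2 -1.3 -0.6] q7 -0.16
```

View pics/top_b0.png

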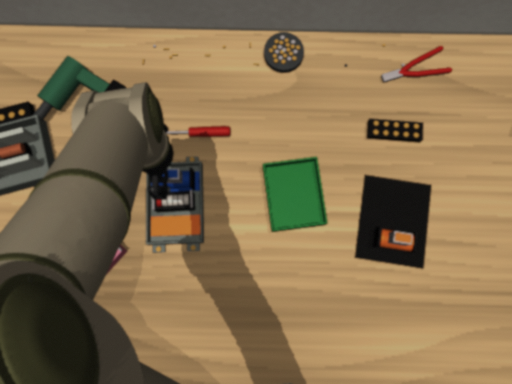

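Run:
```python
from h import *
q=quat(2);c=[577.9,270]
line_to([*c,300],q,rate=80)
print(line_to([*c,238],rate=80,max_force=15));st("down")
clamp();st("clamped")
line_to([*c,350],rate=120);st("lift")
p=[543.8,-250.5];q=quat(-7.6)
move_ptp([*p,340],q);st("over mat")
line_to([*p,242],rate=120)
print(line_to([*p,230],rate=25,max_force=6));st("down")
let_go();st("open")
line_to([*p,340],rate=150)
move_joints([-1.42,0.599,-0.003,1.599,0.002,0.943,-0.08]);st()
im,d=snap("top","c0");np.save("pics/topc_d.npy",d)
im,d=snap("side","c0");np.save("pics/sidec_d.npy",d)
```

```text
False
down t=12.5 [578.1 270.  238.3] w=85.4 F [-0.3 -0.1  0.7] q7 -0.12
clamped t=13.1 [577.9 270.1 238.3] w=23.0 F [-1.8  0.3  4.6] q7 -0.12
lift t=14.2 [577.6 270.  349.2] w=22.9 F [-0.2  0.2 -4. ] q7 -0.19
over mat t=16.1 [ 544.5 -249.2  339.9] w=23.2 F [ 0.4  1.2 -3.2] q7 0.52
True
down t=17.5 [ 543.8 -250.5  233.1] w=23.4 F [-1.4  0.   6.7] q7 0.59
open t=18.1 [ 543.5 -250.2  232.3] w=85.4 F [-0.5  0.   0.9] q7 0.59
 t=22.6 [164.3 706.2 405. ] w=85.7 F [-0.3 -0.1 -0.1] q7 -0.08
```

View pics/top_c0.png

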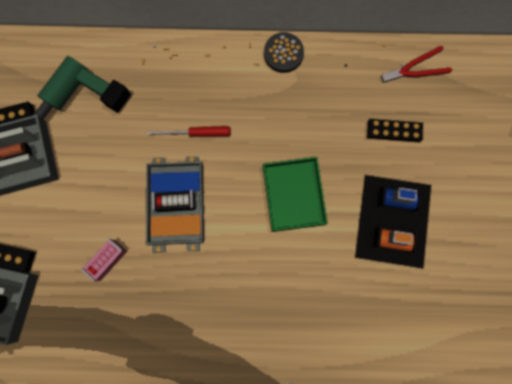

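View pics/side_c0.png

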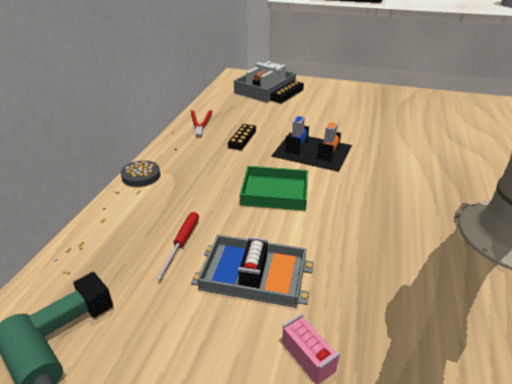

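Run:
```python
import cv2,numpy as np,h,det
d={n:np.load(f"pics/{n}c_d.npy") for n in("top","side")}
for n in("top","side"):
    im=cv2.imread(f"pics/{n}_c0.png");P=h.cloud(n,d[n]);z=P[...,2];H,S,V=det.hsv(im)
    for c in("blue","orange"):
        m=det.colmask(im,c)
        x,y=P[...,0],P[...,1]
        t=m&(z>-5)&(z<18)&(abs(x-526)<100)&(abs(y-269)<70)
        l,lab,stt,ce=cv2.connectedComponentsWithStats(t.astype(np.uint8));t=lab==1+np.argmax(stt[1:,4])
        p=h.onplane(n,np.argwhere(t)[:,::-1],8);print(n,c,"seat",det.rect(p),p.mean(0)[:2].round(1))
        near=(abs(x-496)<100)&(abs(y+244)<80)
        t=m&near&(z>85)&(z<100);p=h.onplane(n,np.argwhere(t)[:,::-1],93);print(n,c,"tag",t.sum(),det.rect(p),p.mean(0)[:2].round(1),z[t].mean().round(1))
        t=near&(z>84)&(z<101)&(abs(x-(544 if c=="blue" else 448))<30);p=h.onplane(n,np.argwhere(t)[:,::-1],93);print(n,c,"top",t.sum(),det.rect(p),p.mean(0)[:2].round(1))
    # register: top region by height
    t=(abs(x-526)<35)&(abs(y-269)<56)&(z>40)&(z<62);q=P[t];print(n,"reg",det.rect(q),q.mean(0).round(1))
    w=(abs(x-526)<35)&(abs(y-269)<56)&(V>130)&(S<60)&(z>35);p=h.onplane(n,np.argwhere(w)[:,::-1],54);print(n,"regwhite",w.sum(),det.rect(p),p.mean(0).round(1))
    t=(abs(x-526.5)<110)&(abs(y-269)<80)&(z>22)&(z<36)&(S<100);q=P[t];print(n,"rim",det.rect(q))
im=cv2.imread("pics/top_c0.png");s=cv2.imread("pics/side_c0.png")
a=cv2.resize(im[150:260,135:215],None,fx=4,fy=4,interpolation=3);b=cv2.resize(s[225:310,190:320],None,fx=3.5,fy=3.5,interpolation=3)
o=np.zeros((440,790,3),np.uint8);o[:440,:320]=a;o[:b.shape[0],330:330+b.shape[1]]=b;cv2.imwrite("pics/cropc.png",o)
```

```text
top blue seat (array([577.8, 273.8]), 116.2, 46.0, -86.7) [577.4 274.6]
top blue tag 107 (array([ 544.6, -254. ]), 37.8, 17.8, 75.87) [ 544.7 -251.6] 93.7
top blue top 228 (array([ 544.7, -250.1]), 44.0, 25.2, 82.88) [ 544.6 -250.3]
top orange seat (array([473.9, 266.9]), 112.2, 42.9, -86.45) [473.8 267.2]
top orange tag 82 (array([ 449.9, -238.2]), 28.5, 12.8, 83.09) [ 449.9 -238.3] 93.7
top orange top 239 (array([ 450.2, -237.1]), 44.3, 24.7, 83.1) [ 450.1 -237.2]
top reg (array([527.7, 269.2]), 90.2, 40.5, -85.09) [526.9 269.1  50.6]
top regwhite 169 (array([526.8, 262.8]), 56.8, 17.0, -85.17) [526.7 262.7  54. ]
top rim (array([526.7, 269.7]), 190.5, 129.6, 3.38)
side blue seat (array([577.5, 266.2]), 101.4, 46.3, -86.26) [578.1 269.5]
side blue tag 24 (array([ 543. , -245.6]), 29.4, 14.9, 89.24) [ 543.4 -247.4] 92.1
side blue top 78 (array([ 541.6, -238.5]), 51.5, 27.2, 81.05) [ 541.6 -238.6]
side orange seat (array([473.8, 260.3]), 98.9, 44.1, -86.83) [473.6 262.7]
side orange tag 22 (array([ 448.8, -236.6]), 26.0, 12.6, 81.49) [ 448.6 -236.8] 91.9
side orange top 83 (array([ 448. , -225.6]), 52.7, 25.8, 82.11) [ 448.3 -225.3]
side reg (array([526.7, 270.9]), 93.5, 40.2, -85.43) [525.4 275.3  50. ]
side regwhite 340 (array([526.4, 271.1]), 91.1, 39.4, -85.56) [526.1 268.7  54. ]
side rim (array([525.7, 272. ]), 190.1, 132.1, 3.44)
```

View pics/cropc.png

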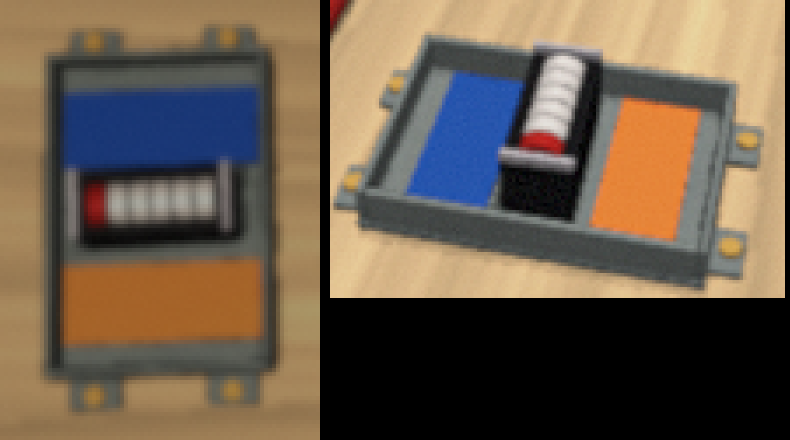

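Run:
```python
from h import *
c=[526.6,269.8];q=quat(4.9)
move_ptp([*c,290],q);line_to([*c,285],q,rate=50)
print(line_to([*c,189],rate=90,max_force=15));st("down")
clamp();o=st("clamped");z=o["tcp_pos"][2]
line_to([*c,320],rate=120);st("lift")
snap("side","r1")
p=[550.5,-8.8];q=quat(8.8)
move_ptp([*p,300],q);st("over bin")
line_to([*p,z+9],rate=110)
print(line_to([*p,z-4],rate=25,max_force=6));st("down")
let_go();st("open")
line_to([*p,300],rate=150)
move_ptp([540,150,400],quat(8.8))
for n in("top","side"): snap(n,"r2")
st()
```

```text
False
down t=26.2 [526.8 269.8 189.5] w=85.6 F [-0.1  0.1 -0.1] q7 -0.16
clamped t=26.7 [526.6 269.9 189.5] w=39.4 F [-0.7 -0.2  5.5] q7 -0.16
lift t=27.9 [526.3 269.8 319.3] w=39.3 F [ 0.6 -0.2 -2.2] q7 -0.22
over bin t=29.1 [550.8  -7.3 299.9] w=39.0 F [ 0.4  1.  -2.7] q7 0.28
True
down t=30.6 [550.7  -8.8 189.4] w=39.1 F [-1.   0.7  7.3] q7 0.33
open t=31.1 [550.4  -8.7 188.8] w=85.4 F [-0.4 -0.6 -1.3] q7 0.33
 t=32.9 [540.1 148.  398.8] w=85.9 F [0.3 0.  0.2] q7 -0.02
```

View pics/side_r2.png

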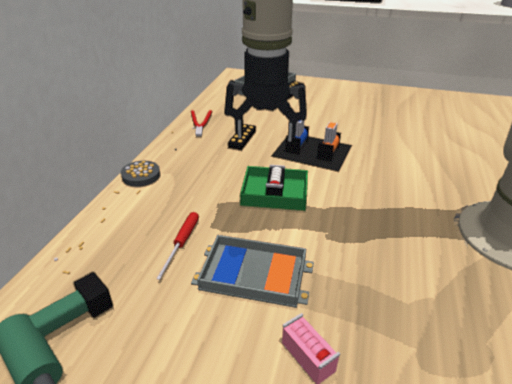

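View pics/top_r2.png

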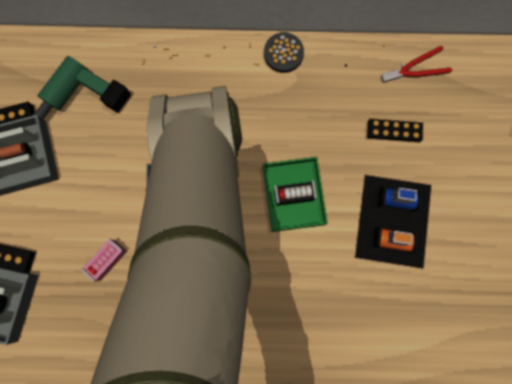

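```bash
cat > back.py <<'E'
from h import *
def back(c,p):
    q=quat(-7.2)
    move_ptp([*c,320],q);line_to([*c,310],q,rate=60)
    print(line_to([*c,233],rate=90,max_force=15));st("down")
    clamp();o=st("clamped");z=o["tcp_pos"][2]
    line_to([*c,345],rate=120);st("lift")
    q=quat(3.4)
    move_ptp([*p,345],q);line_to([*p,335],q,rate=60);st("over seat")
    line_to([*p,z+5+9],rate=110)
    print(line_to([*p,z+5-4],rate=25,max_force=6));st("down")
    let_go();st("open")
    line_to([*p,340],rate=150)
E
python3 - <<'E'
from back import *
back([544.2,-249.8],[578,273.3])
snap("side","k1")
E
```

```text
False
down t=35.7 [ 544.3 -249.9  233.4] w=85.8 F [-0.4 -0.2 -0.2] q7 0.57
clamped t=36.3 [ 544.2 -249.8  233.3] w=23.2 F [-1.   0.4  5.5] q7 0.57
lift t=37.4 [ 544.  -249.6  344.3] w=23.0 F [ 0.3  0.7 -3.7] q7 0.50
over seat t=39.6 [578.  272.7 334.3] w=23.1 F [-0.9  0.  -3. ] q7 -0.17
True
down t=41.0 [578.1 273.4 238.3] w=23.4 F [-1.2 -0.6  7.5] q7 -0.12
open t=41.6 [577.6 273.4 237.3] w=85.4 F [0.4 1.  0.3] q7 -0.12
```

View pics/side_k1.png

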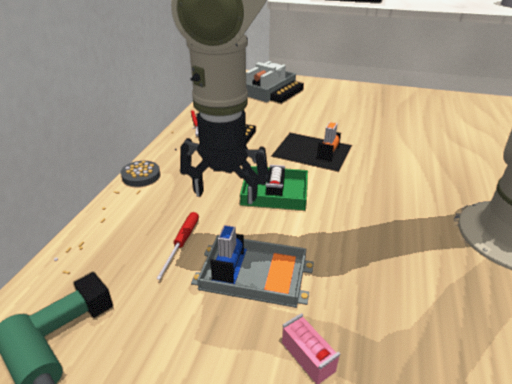

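Blue coil stands on its seat at (228,255). Now the orange one.

Run:
```python
from back import *
back([449.4,-237.2],[474.2,266.9])
move_joints([-1.42,0.599,-0.003,1.599,0.002,0.943,-0.08]);st()
import det
for n in("top","side"):
    im,d=snap(n,"e");im=np.ascontiguousarray(im[...,::-1]);P=cloud(n,d);x,y,z=P[...,0],P[...,1],P[...,2]
    for c,xc in(("blue",578),("orange",474)):
        m=det.colmask(im,c)&(abs(x-xc)<40)&(abs(y-269)<80)
        t=m&(z>90)&(z<106);p=onplane(n,np.argwhere(t)[:,::-1],98);print(n,c,"tag",det.rect(p),p.mean(0)[:2].round(1),z[t].mean().round(1))
        t=(abs(x-xc)<40)&(abs(y-269)<60)&(z>90)&(z<106);p=P[t];print(n,c,"top",det.rect(p),p.mean(0).round(1))
    t=(abs(x-550)<45)&(abs(y+9)<55)&(z>40)&(z<62);print("reg",det.rect(P[t]),P[t].mean(0).round(1))
    if n=="top": a=cv2.resize(im[145:260,125:335],None,fx=3.5,fy=3.5,interpolation=3)
    else: b=cv2.resize(im[160:310,180:320],None,fx=4,fy=4,interpolation=3)
cv2.imwrite("pics/ea.png",a);cv2.imwrite("pics/eb.png",b)
```

```text
False
down t=45.7 [ 449.5 -237.3  233.3] w=85.7 F [ 0.1 -0.4  0.9] q7 0.62
clamped t=46.3 [ 449.4 -237.2  233.3] w=23.4 F [-1.3  2.   6.2] q7 0.62
lift t=47.4 [ 449.2 -237.   344.4] w=23.3 F [ 0.2  0.4 -2.5] q7 0.54
over seat t=49.5 [474.3 266.3 334.4] w=23.0 F [-0.1  1.  -2.6] q7 -0.25
True
down t=50.9 [474.3 267.  238.1] w=23.0 F [-0.  -1.   5.7] q7 -0.18
open t=51.5 [473.9 266.9 237.6] w=85.3 F [ 0.5 -0.   0.6] q7 -0.18
 t=54.3 [165.3 705.7 404.9] w=84.9 F [ 0.7 -0.1  0.5] q7 -0.08
top blue tag (array([577.7, 274. ]), 34.9, 15.7, -88.76) [578.4 272.3] 98.1
top blue top (array([578.6, 272.1]), 41.3, 24.4, -87.0) [578.6 272.1  97.6]
top orange tag (array([474.7, 265.1]), 28.2, 10.8, -88.82) [474.7 265.5] 97.9
top orange top (array([475. , 265.8]), 40.7, 24.1, -87.63) [475.2 265.7  97.4]
reg (array([551.9,  -9.1]), 90.6, 40.4, -81.13) [551.2  -9.1  50.8]
side blue tag (array([578.2, 272.8]), 32.4, 16.5, -86.96) [578.2 273.1] 97.6
side blue top (array([578.3, 273.5]), 43.0, 24.8, -86.99) [577.  276.8  96.6]
side orange tag (array([474.5, 267.3]), 30.4, 15.1, -85.14) [474.2 267.8] 97.7
side orange top (array([474.4, 267. ]), 44.3, 24.0, -87.7) [473.8 271.   96.6]
reg (array([550.4,  -6.9]), 93.6, 39.9, -81.13) [549.4  -2.5  49.7]
```

View pics/ea.png

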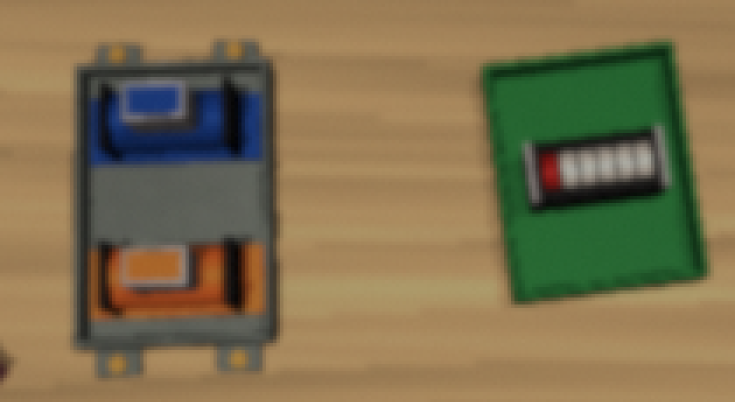

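View pics/eb.png

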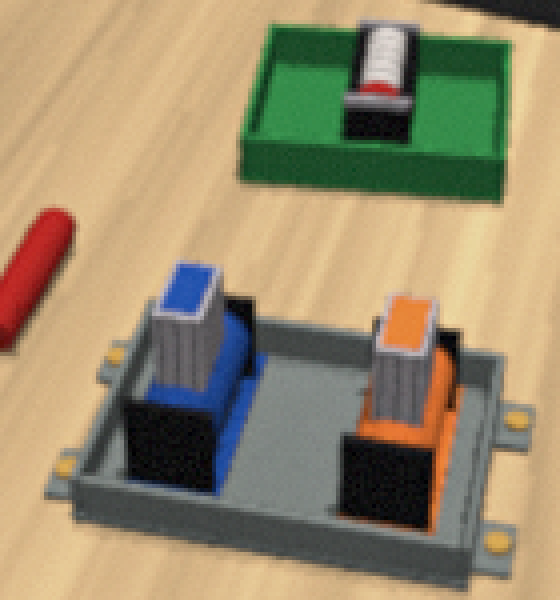

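```bash
python3 -c "
from h import *
job_done();st()"
```

```text
the job is handed in; nothing more can be done
the job is handed in; nothing more can be done
```

I set both coils on the mat, moved the register into the green bin, and put each coil back on the seat plate of its own colour. The job is handed in, with the clock at about 54 s of the 125 s allowed.

- **Coils:** In the last images both coils stood upright. Their tops were at 97.6 and 97.4 mm, where 98 is expected. Each was centred about 1–2 mm from the measured centre of its seat and aligned within about 1–2° in the top view. One small patch, the orange tag seen from the side, read about 1.5° more than that.
- **Register:** It stood upright about 1.5 mm from the bin's centre, lined up with the bin's y axis.
- **Robot:** It was released and back at its start pose. I didn't touch the screwdriver or the terminal block, and neither shifted visibly in the pictures.
- **Disagreements:** The top and side cameras differed by up to 2 mm in the coils' y (up to 5 mm where the side view also picked up some of the core's sides). The register's mean y differed by about 6 mm for the same reason. All of this is within the tolerances. No check failed.

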